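# Unlock and switch on the warming shelf

## Robot

A 6-joint arm with a two-finger parallel gripper is mounted at the origin on a cart in front of the work surface, level with it; the furniture and walls round the work are solid. World frame = base frame: x ahead of the robot, y to its left, z up, the work surface at z = 0. Lengths are in m, angles in rad, forces in N, time in s.
With the tool pointing down it reaches from about 0.3 to 0.775 m from the base axis. Payload 14.6 kg.
Tool frame: the origin (TCP) lies on the centre line of the jaws, within the pads' length; the fingertips stand 19 mm ahead of it and the grasp point (between the pads) is the TCP (arm.tips_ahead is the distance from the TCP to the fingertips, in m); z points along the fingers, y is the line along which they close (so a half turn about z gives the same grasp; the last joint's range is limited). The gripper opens to 94 mm and grips with 3 to 60 N. Pads are 16 mm wide; open, the fingers measure 119 mm over their backs; the gripper's body (75 mm by 177 mm) begins 78 mm behind the grasp point.
Start: joints at [-1.215, 0.3, 1.521, -0, 1.321, -0.067], TCP at [0.226, -0.502, 0.224] pointing down, gripper open.
Joint ranges: [-3.03, 3.03], [-0.79, 2.21], [0.23, 2.52], [-1.04, 4.18], [0, 3.07], [-2.55, 2.55]. Speed limits (rad/s): [2.22, 2.22, 2.57, 3.14, 3.14, 3.14].

## Interface

Orientations are given as a unit quaternion [x, y, z, w].
In Python, from cell import arm gives the robot as it stands.
- The arm moves only by the shell command python3 nudge.py 'ROWS' [FORCE]. ROWS is one flat JSON list of numbers that holds 1 to 20 rows one after another, with no inner brackets; each row has 7 numbers: dx, dy, dz in shares of the most that a row can go, 1 being 62.5 mm, then a rotation vector rx, ry, rz in shares of pi rad (1.0 is pi rad), then the finger opening in m; each row shifts and turns the commanded pose from where the row before left it, along the tool's axes as they then stand; what a row does not reach is not made up. A row lasts 1/8 s, in which the tool goes at most 0.0625 m and 0.188 rad, less where a joint would pass 70% of its speed; a pose out of reach is approached as far as the arm can. The fingers move at their own pace and stop on an object; FORCE is the grip in N (left out, the last holds). Time passes only in rows, so rows that do not move let the fingers close. It prints the time, the measured TCP pose, the force, the opening and the grip force at its end. Shift and turn numbers lie between -1 and 1, and a call with a number outside is refused. Input that does not fit is refused with a message, and nothing moves.
- arm.get_obs(): the state, without advancing time (a new reading comes with each control period).
- arm.read_camera(name): name is "scene" or "side" or "wrist"; returns a dict with "frame" (420x560x3 uint8, red, green, blue), "depth" (420x560 float32, m along the optical axis (not along the pixel's ray), 0 where there is no reading), "K" (3x3 intrinsics, pixels), "cam_to_world" (4x4, takes a point from camera to world coordinates); the wrist camera has in their place "mount" (4x4, takes a point from camera to tool coordinates, whose origin is the TCP and whose axes are the flange's). Camera axes: x right, y up, looking along -z (the intrinsics and any distortion apply to the point x, -y, -z); pixel columns grow to the right and rows downward; lengths in m; the calibration is good to about 2 mm. A picture is of the moment at which its call begins: read the wrist's pose just before it.
- arm.job_done(): hands the job in; it is judged then, once.
The state is a dict: "time": time; "joints": joint angles; "joint_velocities": joint speeds; "effort": joint torques, N m; "tcp_pos": TCP position; "tool_rot": TCP orientation; "wrist_force": force on the tool from outside, world axes, zero at the start; "wrist_torque": the same for the moment, N m; "opening": finger opening in m; "finger_force": force on a finger pad.
Only numpy, scipy, OpenCV 4.12 (cv2) and the standard library are available. Lean on these libraries where they do the work, as an engineer would, in place of code of your own. Each camera call takes 0.05 s, during which the arm holds its last target. There are 200 camera calls.

## Task

Switch on the warming shelf under the choux buns: first push the yellow locking slide on its sloping control panel all the way up until it presses lightly on its rubber end stop, without ramming it, which frees the switch; then flip the red bat toggle over its centre to the other side. Leave the buns and the other things around where they are.

Things in the scene. Friction and masses are not known exactly. Their poses are not given: they have to be found in the camera images.
- warmer: steel warming shelf, fixed on the worktop, 330 mm wide (y), 232 mm high. Origin on the worktop, midway across its width, straight below the middle of its sloping control panel; own x points away from its front (roughly away from the robot), y to its left as the robot sees it, z up. Two buns stand on its deck
- panel_mid (a point): middle of the control panel's surface, 85 mm above the warmer's origin; axes as the warmer's. The flat panel, 300 mm wide, rises away from the robot at 35 degrees from horizontal: 'up the slope' is (0.819, 0, 0.574), 'out of the panel' (-0.574, 0, 0.819) in these axes. It reaches 85 mm down and 55 mm up the slope from here
- deck_lip (a point): middle of the lower front edge of the deck, which overhangs the panel (at x = -22, z = 214 mm of the warmer; deck 18 mm thick, 330 mm wide). A vertical tool cannot get at the toggle: come tilted, square to the panel or nearly (35 degrees from vertical, fingertips pointing away from the robot). A body 75 mm thick then clears the lip by 18 mm at the toggle
- lock_slide (a joint): yellow locking slide on the panel's right half, at warmer y = -45 mm. Runs up the slope; m: 0 bottom; starts at 0 to 0.010; meets the end stop somewhere from 0.028 to 0.044. Friction about 3 N; stays where left. Its cross finger, 28 mm wide, 12 to 20 mm off the panel, reaches to the right of the toggle's stem and blocks its swing till the slide is past 0.026; forcing the toggle does not free it
- slide_top (a point): centre of the top of the slide's grip, a yellow post 14 x 14 mm standing 30 mm out of the panel, free on all sides from 7 mm off the panel upward; with the slide at 0 it is 50 mm down the slope from the panel's middle line. Push it up from its lower side, or pinch it across y. Axes: x up the slope, y as the warmer's, z out of the panel
- end_stop: end stop at the upper end of the slide's slot: dark steel bracket 26 mm wide, 18 mm high, origin at its lower face on the panel, with a black rubber buffer 12 mm across that sticks out 0 to 16 mm towards the slide; how far is set anew each time and only felt. Seating the slide means pressing it on the buffer with 2 N or more for a moment; over 25 N is ramming: push slowly, stop when the push rises
- toggle (a joint): bat toggle's hinge, rad: 0 = leaning left (+y of the warmer, off, the start), 0.42 = square out of the panel (centre), 0.84 = leaning right (-y, on). A spring drives it from the centre to the nearer end: about 4 N across the tip starts it (less nearer the centre); past the centre it snaps to the far end by itself
- toggle_tip (a point): rounded red end of the bat, 42 mm from the hinge; red sleeve 12 mm thick over the last 24 mm, steel stem 8 mm thick below. The tip swings 17 mm either side of the centre
- toggle_pivot (a point): fixed point on the panel's surface at the toggle's hinge: 45 mm to the left (+y) of the panel's middle; the hinge axis runs up the slope. Axes as the warmer's
- bun_left: choux bun on the deck, 76 x 81 x 53 mm, origin under its centre; leave it alone
- bun_right: choux bun on the deck, 69 x 80 x 53 mm, origin under its centre; leave it alone
- dish: small white round dish, 74 mm across, 24 mm high, origin under its centre; bystander
- kitchen_timer: white wind-up kitchen timer with red knob, 68 mm across, 37 mm high, origin under its centre; bystander
- cheese: pack of cheese, 73 x 102 x 37 mm, origin under its centre; bystander
- jar: spice jar with black cap, 45 mm across, 105 mm high, origin under its centre; bystander

How it is judged:
On the way, in this order (a step that is already met when the one before it is completed fails the run):
1. the locking slide is pressed against its end stop while the toggle is still off (contact force between end_stop and anything else above 2 N and value of joint lock_slide above 0.027 m and value of joint toggle below 0.3 rad), for 0.1 s.
2. the toggle is flipped over to the right (value of joint toggle above 0.76 rad), for 0.2 s.
At the end, for the whole second after the job is handed in: the locking slide is still up where the end stop is (at least 27 mm up), the toggle rests leaning right (within 0.08 rad of its end), both let go (value of joint lock_slide above 0.027 m and value of joint toggle above 0.76 rad and velocity of joint toggle below 0.1 rad/s); the robot touches nothing.
It fails at once if the end stop is rammed: pressed with more than 25 N (contact force between end_stop and anything else above 25 N).
It fails at once if a bun or another bystander is shifted by more than 25 mm (distance of any of bun_left, bun_right, dish, kitchen_timer, cheese, jar from where it was at the start of the episode above 0.025 m).
It also fails if it takes over 38 s, if anything falls off the work surface, if the arm or the gripper's body presses on something with over 40 N, if the wrist force passes 120 N, or if a joint passes its speed limit or range.

## Working session

There is one attempt and no reset: what is moved stays moved. The work goes in short steps, Python scripts to look and compute and a shell command to move; the robot and the scene stay as the last step left them, time stands still between calls to the robot, and variables do not carry over. Pictures are saved under pics/ and viewed, at most 10 in all, crops included, and the job is handed in when it is done.

```bash
ls; mkdir -p pics
cat > h.py <<'E'
import numpy as np, cv2
from cell import arm
from scipy.spatial.transform import Rotation as R
def cam(n):
    o=arm.get_obs(); c=arm.read_camera(n)
    if 'cam_to_world' in c: T=np.array(c['cam_to_world'])
    else:
        B=np.eye(4);B[:3,:3]=R.from_quat(o['tool_rot']).as_matrix();B[:3,3]=o['tcp_pos'];T=B@np.array(c['mount'])
    return c['frame'],c['depth'],np.array(c['K']),T,c
def pts(u,v,d,K,T):
    u,v,d=map(np.asarray,(u,v,d))
    p=np.stack([(u-K[0,2])/K[0,0]*d,-(v-K[1,2])/K[1,1]*d,-d],-1)
    return p@T[:3,:3].T+T[:3,3]
E
python3 - <<'E'
from h import *
ims=[]
for n in('scene','side'):
    f,d,K,T,c=cam(n); np.savez(f'{n}.npz',f=f,d=d,K=K,T=T); cv2.imwrite(f'pics/{n}0.png',f[:,:,::-1])
    print(n,c.keys(),K.round(1).tolist(),T.round(3).tolist())
E
```

```text
cell.py
nudge.py
pics
scene dict_keys(['frame', 'depth', 'K', 'cam_to_world']) [[469.4, 0.0, 276.9], [0.0, 469.4, 206.7], [0.0, 0.0, 1.0]] [[-0.695, 0.551, -0.463, -0.169], [-0.719, -0.543, 0.433, 0.744], [-0.013, 0.634, 0.773, 1.391], [0.0, 0.0, 0.0, 1.0]]
side dict_keys(['frame', 'depth', 'K', 'cam_to_world']) [[387.9, 0.0, 282.2], [0.0, 387.9, 209.4], [0.0, 0.0, 1.0]] [[0.975, 0.1, -0.196, 0.376], [-0.22, 0.435, -0.873, -0.93], [-0.002, 0.895, 0.446, 0.628], [0.0, 0.0, 0.0, 1.0]]
```

View pics/scene0.png

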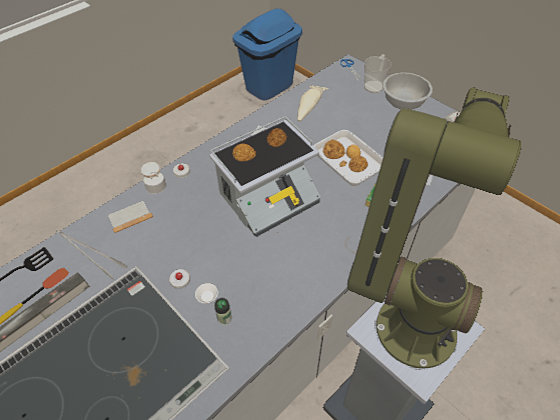

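View pics/side0.png

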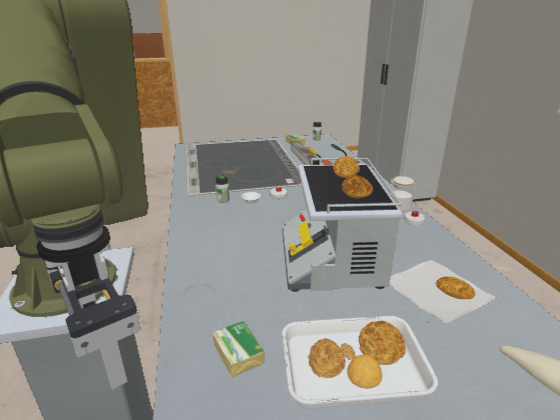

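The scene view shows the panel around (275,200), with the yellow slide at (285,196) and the red tip at (268,199). In the side view the slide is at (300,238) and the toggle at (305,220). The cheese is near the gripper, and nothing stands in front of the panel.

Run:
```python
from h import *
def mask(f,lo,hi,box):
    h=cv2.cvtColor(f,cv2.COLOR_RGB2HSV); m=cv2.inRange(h,lo,hi); z=np.zeros_like(m); x0,y0,x1,y1=box; z[y0:y1,x0:x1]=m[y0:y1,x0:x1]; return z
D={'scene':(225,165,325,235),'side':(275,205,340,295)}
P=[]
for n,b in D.items():
    q=np.load(n+'.npz'); f,d,K,T=q['f'],q['d'],q['K'],q['T']
    v,u=np.mgrid[b[1]:b[3],b[0]:b[2]]; u=u.ravel();v=v.ravel();dd=d[v,u]; k=dd>0
    p=pts(u[k],v[k],dd[k],K,T)
    # RANSAC for planes tilted 35 deg
    rng=np.random.default_rng(0);best=None;bc=0
    for i in range(3000):
        a,bb,c=p[rng.choice(len(p),3,False)]; w=np.cross(bb-a,c-a); L=np.linalg.norm(w)
        if L<1e-6: continue
        w/=L; w*=np.sign(w[2]) or 1
        if abs(w[2]-.819)>.04: continue
        cnt=(abs((p-a)@w)<.003).sum()
        if cnt>bc: bc=cnt;best=(a,w)
    a,w=best; i=abs((p-a)@w)<.004; c=p[i].mean(0); w=np.linalg.svd(p[i]-c,full_matrices=False)[2][2]; w*=np.sign(w[2])
    yaw=np.arctan2(-w[1],-w[0]); print(n,'plane n',w.round(3),'yaw',yaw,'tilt',np.degrees(np.arccos(w[2])),bc)
    ux=np.array([np.cos(yaw),np.sin(yaw),0]);uy=np.array([-ux[1],ux[0],0]); up=np.cross(uy,w)
    q=(p[i]-c)@np.c_[uy,up]; cc,sz,an=cv2.minAreaRect(q.astype(np.float32)); lo,hi=np.percentile(q,[.5,99.5],0)
    print(' y',lo[0],hi[0],'s',lo[1],hi[1],'rect',sz,an)
    print(' centre y mid, at z85:',(c+uy*(lo[0]+hi[0])/2+up*((.085-c[2]-0)/up[2])).round(4))
    for nm,l,h in(('yel',(20,150,120),(35,255,255)),('red',(0,150,100),(6,255,255))):
        m=mask(f,l,h,b); vv,uu=np.nonzero(m); pp=pts(uu,vv,d[vv,uu],K,T); s=(pp-c)
        X=np.c_[s@uy,s@up,s@w]; print(' ',nm,len(uu),'px',uu.mean().round(1),vv.mean().round(1),'mean',pp.mean(0).round(4),'lo',np.percentile(X,3,0).round(4),'hi',np.percentile(X,97,0).round(4))
        top=X[:,2]>np.percentile(X[:,2],97)-.005; print('   top',pp[top].mean(0).round(4),X[top].mean(0).round(4))
```

```text
scene plane n [-0.574  0.109  0.812] yaw -0.18845184664047016 tilt 35.73250099862144 1597
 y -0.1499776319530831 0.14705456132037886 s -0.13198117565890738 0.09031125135057164 rect (0.3448784053325653, 0.24895375967025757) 14.830193519592285
 centre y mid, at z85: [ 0.6552 -0.0287  0.085 ]
  yel 249 px 284.7 195.5 mean [ 0.6276 -0.0418  0.0891] lo [-0.0586 -0.0354  0.0009] hi [0.0374 0.0267 0.03  ]
   top [ 0.6171 -0.0405  0.0948] [-0.0202  0.0005  0.0285]
  red 5 px 266.6 199.8 mean [0.6417 0.0346 0.1166] lo [0.0551 0.0174 0.0373] hi [0.0611 0.0248 0.0429]
   top [0.6422 0.0346 0.1179] [0.0582 0.0226 0.0411]
side plane n [-0.567  0.099  0.818] yaw -0.17289457886003562 tilt 35.14540522638806 1985
 y -0.10755905321324293 0.18824183103777697 s -0.066260514009176 0.07453739269446474 rect (0.15102218091487885, 0.3041105270385742) 89.46050262451172
 centre y mid, at z85: [ 0.6561 -0.0364  0.085 ]
  yel 321 px 301.8 239.2 mean [ 0.6249 -0.0632  0.0901] lo [-0.0125 -0.0397  0.0043] hi [0.0793 0.0229 0.0291]
   top [ 0.5703 -0.1578  0.1341] [-0.094  -0.0052  0.0768]
  red 19 px 301.9 217.4 mean [0.648  0.0221 0.1096] lo [0.0916 0.0139 0.023 ] hi [0.1009 0.0221 0.0374]
   top [0.6456 0.0246 0.1134] [0.0986 0.0179 0.0353]
```

```bash
cat >> h.py <<'E'
try: yaw,mid=np.load('fit.npy')[0],np.load('fit.npy')[1:]
except Exception: yaw,mid=-.18,np.array([.656,-.033,.085])
ux=np.array([np.cos(yaw),np.sin(yaw),0]);uy=np.array([-ux[1],ux[0],0])
w=-.574*ux+np.array([0,0,.819]);up=.819*ux+np.array([0,0,.574])
def go(y,s,n):
    "tool-axis shift/turn so that the FINGERTIPS get to panel coords y,s,n, square to panel"
    o=arm.get_obs();C=R.from_quat(o['tool_rot']);p=np.array(o['tcp_pos'])
    tgt=mid+y*uy+s*up+(n+.019)*w
    for sg in(1,-1):
        M=R.from_matrix(np.c_[np.cross(sg*uy,-w),sg*uy,-w]); rv=(C.inv()*M).as_rotvec()
        if np.linalg.norm(rv)<1.8: break
    tip=p+.019*C.apply([0,0,1])
    print('t',o['time'],'tip y,s,n',(np.array([uy,up,w])@(tip-mid)).round(4),'turn',rv.round(3),'shift now',C.inv().apply(tgt-p).round(4),'shift after turn',M.inv().apply(tgt-p).round(4),'F ysn',(np.array([uy,up,w])@o['wrist_force']).round(2),'op',o['opening'])
E
python3 -c "
from h import *
print(R.from_quat(arm.get_obs()['tool_rot']).as_matrix().round(3));go(0,-.06,.16)"
```

```text
[[ 0.912  0.41  -0.   ]
 [ 0.41  -0.912  0.001]
 [ 0.    -0.001 -1.   ]]
t 0.1 tip y,s,n [-0.5378 -0.2093  0.2932] turn [-0.185  0.593  0.583] shift now [ 0.4596 -0.3366  0.0272] shift after turn [ 0.1383 -0.5379  0.1297] F ysn [-0.54 -0.37  0.13] op 0.0937734746580112
```

Units first: shifts go in shares of 62.5 mm and turns go in shares of pi rad. So -0.0385 m is -0.616, 0.01 m is 0.16, 0.1186 rad is 0.0378.

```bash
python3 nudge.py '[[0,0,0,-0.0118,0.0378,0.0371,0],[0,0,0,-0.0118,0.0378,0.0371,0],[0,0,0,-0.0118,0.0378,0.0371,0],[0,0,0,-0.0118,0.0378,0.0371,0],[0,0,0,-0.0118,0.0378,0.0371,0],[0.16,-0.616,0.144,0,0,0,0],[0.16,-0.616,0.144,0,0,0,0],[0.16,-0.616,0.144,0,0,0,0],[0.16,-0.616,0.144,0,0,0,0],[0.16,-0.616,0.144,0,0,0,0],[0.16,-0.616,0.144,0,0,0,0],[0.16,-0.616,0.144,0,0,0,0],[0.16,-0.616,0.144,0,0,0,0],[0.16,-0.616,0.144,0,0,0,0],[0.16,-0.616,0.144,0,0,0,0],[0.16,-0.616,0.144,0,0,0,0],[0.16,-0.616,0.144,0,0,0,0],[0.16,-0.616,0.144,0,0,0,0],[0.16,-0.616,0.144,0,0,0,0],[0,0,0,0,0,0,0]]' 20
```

```text
refused: ROWS must be one flat list, 7 numbers to a row, no inner brackets. Nothing was moved.
```

Wrong form. The message asks for one flat list, 7 numbers to a row, no inner brackets, so I'll send the same numbers that way.

```bash
python3 nudge.py '[0,0,0,-0.0118,0.0378,0.0371,0,0,0,0,-0.0118,0.0378,0.0371,0,0,0,0,-0.0118,0.0378,0.0371,0,0,0,0,-0.0118,0.0378,0.0371,0,0,0,0,-0.0118,0.0378,0.0371,0,0.16,-0.616,0.144,0,0,0,0,0.16,-0.616,0.144,0,0,0,0,0.16,-0.616,0.144,0,0,0,0,0.16,-0.616,0.144,0,0,0,0,0.16,-0.616,0.144,0,0,0,0,0.16,-0.616,0.144,0,0,0,0,0.16,-0.616,0.144,0,0,0,0,0.16,-0.616,0.144,0,0,0,0,0.16,-0.616,0.144,0,0,0,0,0.16,-0.616,0.144,0,0,0,0,0.16,-0.616,0.144,0,0,0,0,0.16,-0.616,0.144,0,0,0,0,0.16,-0.616,0.144,0,0,0,0,0.16,-0.616,0.144,0,0,0,0,0,0,0,0,0,0,0]' 20
python3 - <<'E'
from h import *
go(0,-.06,.16)
f,d,K,T,c=cam('wrist'); np.savez('w1.npz',f=f,d=d,K=K,T=T); cv2.imwrite('pics/w1.png',f[:,:,::-1])
E
```

```text
time: 2.6
tcp_pos: [0.5064, -0.0026, 0.2008]
tool_rot: [0.95, -0.084, 0.3, 0.027]
wrist_force: [0.1, -0.8, -0.2]
opening: 0.0005
finger_force: 0.0
t 2.6 tip y,s,n [ 0.0031 -0.0585  0.1635] turn [-0.001  0.     0.004] shift now [-0.0015  0.0031  0.0035] shift after turn [-0.0015  0.0031  0.0035] F ysn [-0.75  0.09 -0.25] op 0.0005092011694534827
```

View pics/w1.png

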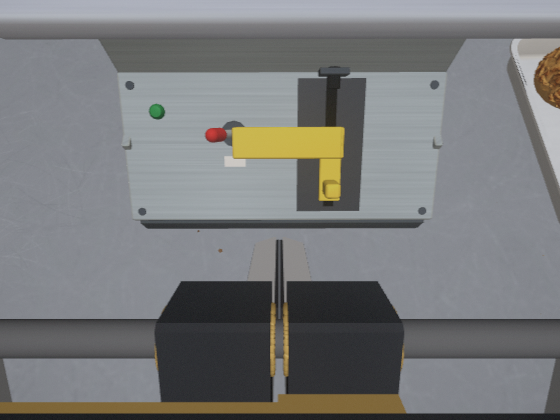

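The wrist view shows the slide post at (332,190) and its cross finger over rows 127–158. The red tip is at (215,135), the hinge boss at (234,131), and the panel corners are near (118,73), (446,73), (438,218) and (134,218).

Run:
```python
from h import *
q=np.load('w1.npz');f,d,K,T=q['f'],q['d'],q['K'],q['T']
def P(u,v): return pts(u,v,d[v,u],K,T)
v,u=np.mgrid[165:212,150:290]; v2,u2=np.mgrid[80:118,170:290]; v3,u3=np.mgrid[80:210,375:425]
V=np.r_[v.ravel(),v2.ravel(),v3.ravel()];U=np.r_[u.ravel(),u2.ravel(),u3.ravel()];k=d[V,U]>0
p=P(U[k],V[k]); c=np.median(p,0)
for _ in range(3):
    i=abs((p-c)@w)<.004 if _==0 else abs((p-c)@n)<.002
    c=p[i].mean(0); n=np.linalg.svd(p[i]-c,full_matrices=False)[2][2]; n*=np.sign(n[2])
print('normal',n.round(4),'yaw',np.arctan2(-n[1],-n[0]).round(4),'tilt',np.degrees(np.arccos(n[2])).round(2),'res',((p[i]-c)@n).std())
def ray(u,v,h=0):
    a=pts(u,v,1.,K,T)-T[:3,3]; o=T[:3,3]; return o+a*((c+n*h-o)@n)/(a@n)
h=cv2.cvtColor(f,cv2.COLOR_RGB2HSV)
# panel left/right edges at several rows
for r in(95,120,160,185,200):
    g=f[r].astype(int).sum(1); print(r,'left',np.argmax(np.abs(np.diff(g[100:150])))+100,'right',np.argmax(np.abs(np.diff(g[420:460])))+420)
for nm,uv in dict(TL=(118,73),TR=(446,73),BR=(438,218),BL=(134,218),boss=(234,132)).items():
    x=ray(*uv); print(nm,x.round(4),'ysn',(np.array([uy,up,w])@(x-mid)).round(4))
for nm,l,hh in(('yel',(20,150,60),(35,255,255)),('red',(0,150,80),(6,255,255))):
    m=cv2.inRange(h,l,hh);m[:100]=0;m[230:]=0;m[:,:200 if nm=='red' else 225]=0;m[:,360:]=0
    vv,uu=np.nonzero(m); pp=P(uu,vv); X=(pp-mid)@np.c_[uy,up,w]; X=X[d[vv,uu]>0]
    print(nm,np.percentile(X,[1,50,99],0).round(4).tolist(),uu.min(),uu.max(),vv.min(),vv.max())
    if nm=='yel':
        t=X[:,2]>.025; print('post top',np.percentile(X[t],[2,50,98],0).round(4).tolist(),t.sum())
```

```text
normal [-0.5651  0.0994  0.819 ] yaw -0.1742 tilt 35.01 res 0.0007235736016189331
95 left 119 right 443
120 left 122 right 441
160 left 126 right 437
185 left 129 right 434
200 left 130 right 433
TL [0.7224 0.1056 0.1153] ysn [0.1483 0.0505 0.0016]
TR [ 0.6711 -0.1852  0.1152] ysn [-0.147   0.0518  0.0006]
BR [ 0.5603 -0.1732  0.0373] ysn [-0.1551 -0.0839  0.0006]
BL [0.613  0.1239 0.0376] ysn [ 0.1467 -0.0849  0.0016]
boss [0.6626 0.0119 0.0854] ysn [ 0.0454 -0.001   0.0012]
yel [[-0.0533, -0.0624, 0.0069], [-0.0174, -0.0123, 0.0209], [0.0432, 0.0042, 0.0312]] 232 343 127 200
post top [[-0.0505, -0.0575, 0.0265], [-0.0438, -0.0506, 0.0305], [-0.0374, -0.0442, 0.0321]] 238
red [[0.0502, -0.0063, 0.0247], [0.0567, -0.0013, 0.037], [0.0642, 0.0035, 0.0405]] 206 225 128 140
```

```bash
python3 - <<'E'
from h import *
m=mid+.001*w-.001*up-.0005*uy; np.save('fit.npy',np.r_[-.1745,m])
E
python3 -c "
from h import *
go(-.045,-.08,.011)"
```

```text
t 2.65 tip y,s,n [ 0.0032 -0.0578  0.1627] turn [ 0.002  0.    -0.002] shift now [-0.0221  0.048   0.1518] shift after turn [-0.0222  0.0483  0.1516] F ysn [ 0.31 -0.39 -0.11] op 0.0006908916734995608
```

To row units: 0.03 m is 0.48, 0.024 m is 0.384.

```bash
python3 nudge.py '[-0.176,0.384,0.32,0,0,0,0,-0.176,0.384,0.32,0,0,0,0,0,0,0.48,0,0,0,0,0,0,0.48,0,0,0,0,0,0,0.48,0,0,0,0,0,0,0.24,0,0,0,0,0,0,0.096,0,0,0,0,0,0,0,0,0,0,0]'
python3 -c "
from h import *
go(-.045,-.066,.011)
f=cam('wrist')[0]; cv2.imwrite('pics/w2.png',f[:,:,::-1])"
```

```text
time: 3.65
tcp_pos: [0.5646, -0.0649, 0.0653]
tool_rot: [0.95, -0.086, 0.3, 0.028]
wrist_force: [0.0, -0.3, -0.6]
opening: 0.0003
finger_force: 0.0
t 3.65 tip y,s,n [-0.0468 -0.0795  0.0123] turn [ 0.004 -0.001 -0.004] shift now [ 0.0134 -0.0018  0.0013] shift after turn [ 0.0135 -0.0018  0.0013] F ysn [-0.28 -0.26 -0.54] op 0.00028833308991912335
```

View pics/w2.png

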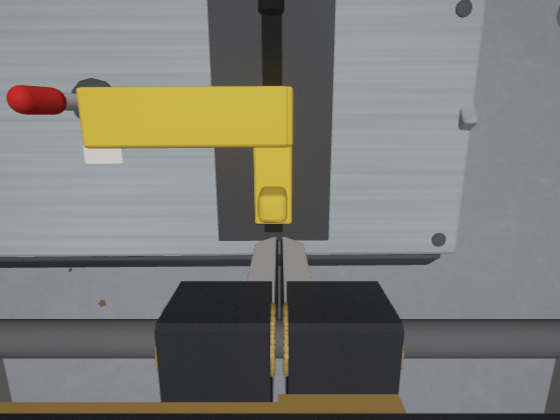

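The closed tips (280,245) stand below the post (272,205), slightly to its right. I'll push now, staying short of the earliest possible stop at first.

To row units: 0.004 m is 0.064, 0.003 m is 0.048.

```bash
python3 nudge.py '[0.064,-0.016,0,0,0,0,0,0.064,-0.016,0,0,0,0,0,0.064,0,0,0,0,0,0,0.048,0,0,0,0,0,0,0.048,0,0,0,0,0,0,0.048,0,0,0,0,0,0,0.048,0,0,0,0,0,0,0.048,0,0,0,0,0,0,0.048,0,0,0,0,0,0,0.048,0,0,0,0,0,0,0,0,0,0,0,0,0]'
python3 -c "
from h import *
go(-.045,-.0376,.011)"
```

```text
time: 5.08
tcp_pos: [0.5923, -0.0672, 0.0845]
tool_rot: [0.95, -0.085, 0.301, 0.027]
wrist_force: [0.3, 1.0, -1.0]
opening: 0.0001
finger_force: 0.6
t 5.075 tip y,s,n [-0.0443 -0.0458  0.0121] turn [ 0.004 -0.002 -0.004] shift now [0.0082 0.0007 0.0011] shift after turn [0.0082 0.0007 0.0011] F ysn [ 1.   -0.44 -0.89] op 0.00011413252169150268
```

```bash
f(){ grep wrist_force; }
python3 nudge.py '[0.032,0,0,0,0,0,0,0.032,0,0,0,0,0,0,0.016,0,0,0,0,0,0]' | grep -E "time|force"; python3 -c "
from h import *
go(-.045,-.0376,.011)"
python3 nudge.py '[0.016,0,0,0,0,0,0,0.016,0,0,0,0,0,0]' | grep -E "time|force"; python3 -c "
from h import *
go(-.045,-.0376,.011)"
```

```text
time: 5.45
wrist_force: [-3.5, 1.9, -1.4]
finger_force: 1.7
t 5.45 tip y,s,n [-0.0444 -0.0413  0.0121] turn [ 0.004 -0.001 -0.004] shift now [0.0037 0.0007 0.0011] shift after turn [0.0037 0.0007 0.0011] F ysn [ 1.24 -3.9   1.04] op 0.0004235170802470075
time: 5.7
wrist_force: [-3.6, 1.4, -1.6]
finger_force: 1.7
t 5.7 tip y,s,n [-0.0443 -0.0393  0.0121] turn [ 0.004 -0.001 -0.004] shift now [0.0017 0.0007 0.0011] shift after turn [0.0017 0.0007 0.0011] F ysn [ 0.73 -4.    0.84] op 0.0001862363307384135
```

```bash
cat > s.py <<'E'
import sys
from h import *
o=arm.get_obs(); F=np.array(o['wrist_force'])@up
print(round(o['time'],2),'s',round(float((np.array(o['tcp_pos'])-mid)@up),4),'Fs',round(float(F),2)); sys.exit(bool(F<-5.5))
E
python3 nudge.py '[0.016,0,0,0,0,0,0]' >/dev/null; python3 s.py &&
python3 nudge.py '[0.016,0,0,0,0,0,0]' >/dev/null; python3 s.py &&
python3 nudge.py '[0.016,0,0,0,0,0,0]' >/dev/null; python3 s.py &&
python3 nudge.py '[0.016,0,0,0,0,0,0]' >/dev/null; python3 s.py
```

```text
5.83 s -0.0383 Fs -3.46
5.95 s -0.0373 Fs -3.49
6.08 s -0.0363 Fs -4.29
6.2 s -0.0353 Fs -3.84
```

To row units: 0.001 m is 0.016.

```bash
python3 nudge.py '[0.016,0,0,0,0,0,0]' >/dev/null; python3 s.py &&
python3 nudge.py '[0.016,0,0,0,0,0,0]' >/dev/null; python3 s.py &&
python3 nudge.py '[0.016,0,0,0,0,0,0]' >/dev/null; python3 s.py &&
python3 nudge.py '[0.016,0,0,0,0,0,0]' >/dev/null; python3 s.py &&
python3 nudge.py '[0.016,0,0,0,0,0,0]' >/dev/null; python3 s.py &&
python3 nudge.py '[0.016,0,0,0,0,0,0]' >/dev/null; python3 s.py
```

```text
6.33 s -0.0343 Fs -5.51
6.33 s -0.0343 Fs -5.51
6.33 s -0.0343 Fs -5.51
6.33 s -0.0343 Fs -5.51
6.33 s -0.0343 Fs -5.51
6.33 s -0.0343 Fs -5.51
```

To row units: 0.0005 m is 0.008.

```bash
python3 nudge.py '[0.008,0,0,0,0,0,0]' >/dev/null; python3 s.py; sed -i 's/-5.5/-6.5/' s.py; python3 s.py &&
python3 nudge.py '[0.008,0,0,0,0,0,0]' >/dev/null; python3 s.py &&
python3 nudge.py '[0.008,0,0,0,0,0,0]' >/dev/null; python3 s.py &&
python3 nudge.py '[0.008,0,0,0,0,0,0]' >/dev/null; python3 s.py
```

```text
6.45 s -0.0343 Fs -6.51
6.45 s -0.0343 Fs -6.51
6.45 s -0.0343 Fs -6.51
6.45 s -0.0343 Fs -6.51
6.45 s -0.0343 Fs -6.51
```

To row units: 0.0005 m is 0.008.

```bash
python3 nudge.py '[0.008,0,0,0,0,0,0]' >/dev/null; python3 s.py
python3 nudge.py '[0.008,0,0,0,0,0,0]' >/dev/null; python3 s.py
```

```text
6.58 s -0.0343 Fs -9.5
6.7 s -0.0342 Fs -10.0
```

To row units: 0.0005 m is 0.008.

```bash
python3 nudge.py '[0.008,0,0,0,0,0,0,0,0,0,0,0,0,0,0,0,0,0,0,0,0]' >/dev/null; python3 s.py
python3 nudge.py '[-0.08,0,0,0,0,0,0,-0.128,0,0,0,0,0,0,-0.096,0,-0.16,0,0,0,0,0,0,-0.48,0,0,0,0,0,0,-0.48,0,0,0,0,0,0,0,0,0,0,0]'
python3 - <<'E'
from h import *
go(.098,0,.07)
f,d,K,T,c=cam('wrist'); np.savez('w3.npz',f=f,d=d,K=K,T=T); cv2.imwrite('pics/w3.png',f[:,:,::-1])
E
```

```text
7.08 s -0.0342 Fs -10.31
time: 7.82
tcp_pos: [0.5483, -0.0591, 0.1407]
tool_rot: [0.949, -0.085, 0.302, 0.028]
wrist_force: [0.9, -1.1, 0.1]
opening: 0.0004
finger_force: 0.0
t 7.825 tip y,s,n [-0.044  -0.0501  0.0839] turn [ 0.003 -0.005 -0.004] shift now [ 0.0496 -0.1421  0.0136] shift after turn [ 0.0502 -0.1419  0.0139] F ysn [-0.89  0.92 -0.5 ] op 0.00038073240705428617
```

View pics/w3.png

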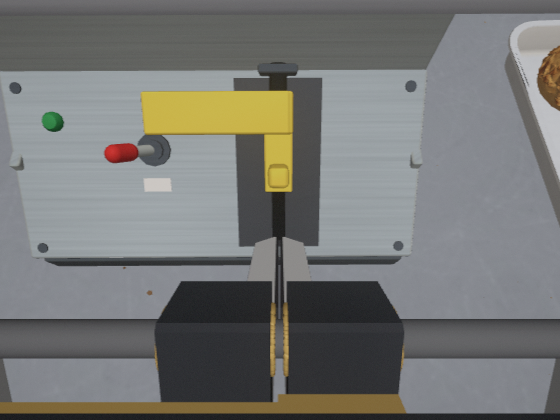

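The slide sits at its stop: its cross finger (rows 90–133) is clear of the hinge at (154,150), and the red tip at (118,153) still leans left. Next, the fingers go to the left of the bat.

To row units: -0.0355 m is -0.568, 0.02 m is 0.32.

```bash
python3 nudge.py '[0.176,-0.568,0,0,0,0,0,0.176,-0.568,0,0,0,0,0,0.176,-0.568,0,0,0,0,0,0.192,-0.568,0,0,0,0,0,0,0,0.32,0,0,0,0,0,0,0.32,0,0,0,0,0,0,0.32,0,0,0,0,0,0,0,0,0,0,0]'
python3 - <<'E'
from h import *
go(.0575,-.005,.024)
f,d,K,T,c=cam('wrist'); cv2.imwrite('pics/w4.png',f[:,:,::-1])
E
```

```text
time: 8.88
tcp_pos: [0.6435, 0.0676, 0.1127]
tool_rot: [0.95, -0.085, 0.298, 0.028]
wrist_force: [0.3, -0.3, -0.2]
opening: 0.0
finger_force: 0.0
t 8.875 tip y,s,n [ 0.0973 -0.0076  0.0198] turn [ 0.004  0.003 -0.003] shift now [ 0.0026  0.0399 -0.0041] shift after turn [ 0.0025  0.0399 -0.0042] F ysn [-0.21  0.2  -0.34] op 4.304965132319468e-05
```

View pics/w4.png

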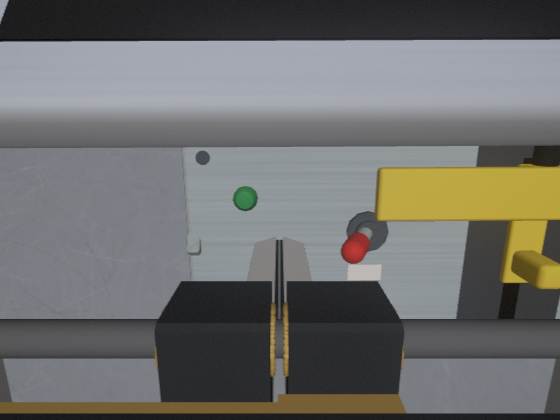

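The tips (280,240) are left of the bat (355,248). I'll raise 4 mm and push right.

To row units: 0.006 m is 0.096, 0.005 m is 0.08.

```bash
python3 nudge.py '[0.04,0.064,-0.064,0,0,0,0,0,0.096,0,0,0,0,0,0,0.096,0,0,0,0,0,0,0.08,0,0,0,0,0,0,0.08,0,0,0,0,0,0,0.08,0,0,0,0,0,0,0.08,0,0,0,0,0,0,0.08,0,0,0,0,0,0,0,0,0,0,0,0]'
python3 - <<'E'
from h import *
go(.0575,-.005,.024)
f,d,K,T,c=cam('wrist'); cv2.imwrite('pics/w5.png',f[:,:,::-1])
E
```

```text
time: 10.05
tcp_pos: [0.6362, 0.0269, 0.1198]
tool_rot: [0.95, -0.086, 0.3, 0.028]
wrist_force: [-0.8, 1.0, -1.4]
opening: 0.0008
finger_force: 0.0
t 10.05 tip y,s,n [ 0.056  -0.0036  0.0257] turn [ 0.004 -0.    -0.004] shift now [-0.0014 -0.0014  0.0017] shift after turn [-0.0014 -0.0014  0.0017] F ysn [ 0.85 -1.54 -0.59] op 0.0008174222871488214
```

View pics/w5.png

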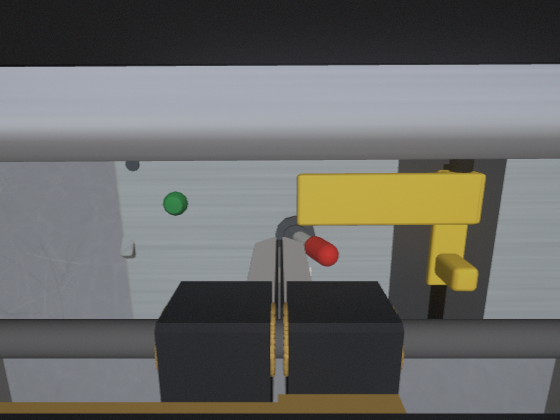

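The bat has snapped right (tip at 322,251). I'll back off left, then straight out, and verify.

To row units: -0.04 m is -0.64, -0.03 m is -0.48.

```bash
python3 nudge.py '[0,-0.128,0,0,0,0,0,0,-0.128,0,0,0,0,0,0,0,-0.48,0,0,0,0,0,0,-0.64,0,0,0,0,-0.32,0,-0.64,0,0,0,0,-0.48,0,-0.48,0,0,0,0,0,0,0,0,0,0,0,0,0,0,0,0,0,0]'
python3 - <<'E'
from h import *
f,d,K,T,c=cam('wrist'); cv2.imwrite('pics/w6.png',f[:,:,::-1])
def ray(u,v,h):
    a=pts(u,v,1.,K,T)-T[:3,3]; o=T[:3,3]; return o+a*((mid+w*h-o)@w)/(a@w)
h=cv2.cvtColor(f,cv2.COLOR_RGB2HSV)
for nm,l,hh in(('yel',(20,150,60),(35,255,255)),('red',(0,150,80),(6,255,255))):
    m=cv2.inRange(h,l,hh);m[300:]=0
    n,lab,st,_=cv2.connectedComponentsWithStats(m)
    k=lab==1+np.argmax(st[1:,4]); vv,uu=np.nonzero(k&(d>0)); X=(pts(uu,vv,d[vv,uu],K,T)-mid)@np.c_[uy,up,w]
    print(nm,np.percentile(X,[2,50,98],0).round(4).tolist())
    if nm=='yel': print('post',np.percentile(X[X[:,2]>.026],[2,50,98],0).round(4).tolist())
E
```

```text
time: 11.1
tcp_pos: [0.5203, 0.0654, 0.206]
tool_rot: [0.95, -0.085, 0.3, 0.027]
wrist_force: [0.5, 0.1, 0.3]
opening: 0.0003
finger_force: 0.0
yel [[-0.0514, -0.0266, 0.0062], [-0.0177, 0.0209, 0.0199], [0.0435, 0.037, 0.0298]]
post [[-0.0495, -0.0239, 0.0264], [-0.0422, -0.017, 0.0296], [-0.0367, -0.0109, 0.0315]]
red [[0.0271, -0.0047, 0.0252], [0.034, 0.0004, 0.0366], [0.0412, 0.0044, 0.0395]]
```

View pics/w6.png

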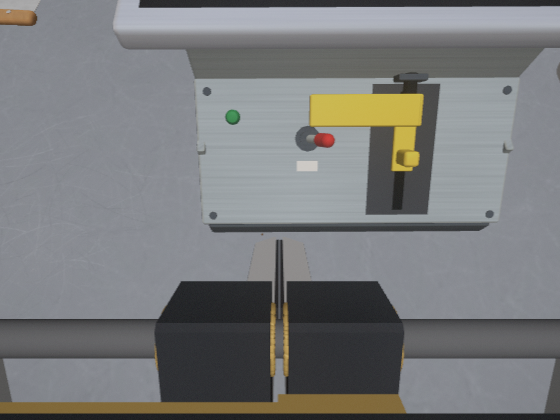

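The slide is up about 33 mm, with its post at (408,158). The bat leans right with its tip at (325,140), and the gripper is clear of everything.

```bash
python3 -c "
from cell import arm
print(arm.job_done())"
```

```text
the job is handed in; nothing more can be done
None
```

I handed the job in at about 11 s: the slide went up onto its end stop with about 10 N at the wrist (about 4 N of it friction) and stayed about 33 mm up, the toggle snapped over to the right, and the gripper is clear; no verdict came back.

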